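# Clear the pigment mill: rack the spare grinding balls, then unlock and lift out the dish

## Robot

A 6-joint arm with a two-finger parallel gripper is mounted at the origin on a cart in front of the work surface, level with it; the furniture and walls round the work are solid. World frame = base frame: x ahead of the robot, y to its left, z up, the work surface at z = 0. Lengths are in m, angles in rad, forces in N, time in s.
With the tool pointing down it reaches from about 0.35 to 0.975 m from the base axis. Payload 7.1 kg.
Tool frame: the origin (TCP) lies midway between the tips of the shut fingers; the grasp point (between the pads) lies 19 mm behind it; z points along the fingers, x is the direction in which the jaws open and shut, and the axes are right-handed (so a half turn about z gives the same grasp; the last joint's range is limited). The gripper opens to 88 mm and grips with 3 to 60 N. Pads are 20 mm wide; open, the fingers measure 115 mm over their backs; the gripper's body (75 mm by 178 mm) begins 61 mm behind the grasp point.
Start: joints at [-1.221, 0.423, 1.63, -0, 1.089, -0.019], TCP at [0.225, -0.583, 0.223] pointing down, gripper open.
Joint ranges: [-3, 3], [-0.9, 2.11], [0.09, 2.58], [-1.31, 4.45], [0.11, 2.69], [-2.54, 2.54]. Speed limits (rad/s): [2.39, 2.39, 3.01, 3.14, 3.14, 3.14].

## Interface

Orientations are given as a unit quaternion [w, x, y, z].
In Python, from station import move_pose, movel, movej, command_gripper, wait, inverse_kinematics, read_camera, camera_info, MotionError, job_done, get_time, get_joint_pos, get_qvel, get_effort, get_tcp_pos, get_ee_rot, get_ft_force, get_ft_torque, get_grip_width gives the robot as it stands. Calls block until the motion is done:
- move_pose(position, orientation): joint-space move of the TCP to a pose.
- movel(position, frame=None, v=0.15, until_force=None): straight line of the TCP; frame=None keeps the orientation; v is the mean speed in m/s. With until_force (N) it stops when the force on the tool has changed by that much, and returns True; else False.
- movej(angles): joint-space move.
- command_gripper(opening): opening from 0.0 (shut) to 1.0 (fully open); the grip force is fixed at half the most; returns when the fingers have stopped.
- wait(seconds).
- inverse_kinematics(position, orientation): joint angles nearest the present ones, or None.
- read_camera(name): name is "side" or "top"; returns the picture (400x640x3 uint8, red, green, blue); there is no depth.
- camera_info(name): a dict with "intrinsics" (3x3 intrinsics, pixels), "T" (4x4, takes a point from camera to world coordinates). Camera axes: x right, y up, looking along -z (the intrinsics and any distortion apply to the point x, -y, -z); pixel columns grow to the right and rows downward; lengths in m; the calibration is good to about 2 mm. A picture is of the moment at which its call begins. camera_info takes no time and is no camera call.
A pose or a line that the arm cannot do raises MotionError and nothing moves.
- job_done(): hands the job in, once; it reports no verdict.
Readings, each from a call of its own:
- get_time(): time.
- get_joint_pos(): joint angles.
- get_qvel(): joint speeds.
- get_effort(): joint torques, N m.
- get_tcp_pos(): TCP position.
- get_ee_rot(): TCP orientation.
- get_ft_force(): force on the tool from outside, world axes, zero at the start.
- get_ft_torque(): the same for the moment, N m.
- get_grip_width(): opening from 0.0 (shut) to 1.0 (fully open).
Only numpy, scipy, OpenCV 4.12 (cv2) and the standard library are available. Lean on these libraries where they do the work, as an engineer would, in place of code of your own. Each camera call takes 0.05 s, during which the arm holds its last target. There are 200 camera calls.

## Task

We are clearing the pigment mill after grinding: first put the two washed steel balls from the draining block back in the wooden rack, each in the empty seat of the row of its own size. Then take the mill's grinding dish by its handle, unlock it with a quarter turn counter-clockwise (seen from above) while it still sits on the mill, lift it out and finish holding it level about 10 cm above the mill, its ball still in the middle, so that I can wipe the seat. Do not put the dish down or let its ball roll out towards the rim, and leave the balls already in the rack, the tin lid, the black marker and the dropper bottle alone.

Things in the scene. Friction and masses are not known exactly. Their poses are not given: they have to be found in the camera images.
- ball_rack: fixed dark wooden block, 112 x 176 x 24 mm, with two rows of three drilled seats. Origin at the centre of its underside, z up. The rows run along its y, 60 mm apart, seats in a row 62 mm apart; the large row is at +x (away from the robot), the small row at -x. Two seats of each row are filled; the empty ones are the +y end of the large row and the -y end of the small row
- big_seat (a point): centre of the mouth (in the rack's top face, 24 mm above the worktop) of the one empty seat of the row of large balls: a 22 mm hole in which a 34 mm ball sits with its centre 13 mm above this point. Axes as the rack's: x across the rows, y along them, z up
- small_seat (a point): centre of the mouth (in the rack's top face, 24 mm above the worktop) of the one empty seat of the row of small balls: a 16 mm hole in which a 24 mm ball sits with its centre 9 mm above this point. Axes as the rack's: x across the rows, y along them, z up
- mill: pigment mill: fixed grey housing 150 x 150 mm with a knob panel in front (-x). Origin at the centre of its underside. Two dark steel claws stand on its round seat at +y and -y, 64 mm from the axis, tops 15 mm above the seat, each spanning 66 degrees and reaching inward over the dish's lugs; each has a stop at its clockwise end. A boss 5 mm high centres the dish with 3 mm of play
- mill_seat (a point): centre of the round seat on top of the mill where the foot of the dish rests, 72 mm above the worktop. Axes as the mill's: x to its rear, z up
- dish_grip (a point): centre of the handle of the grinding dish: a straight black bar 62 mm long (along the dish's x), 14 mm wide (y) and 14 mm high, on a steel bail, over the middle of the dish and 82 mm above the underside of its foot. Pinch it across its 14 mm width from above; 30 mm is free between the bar and the ball. Axes are the dish's: x along the bar, z up
- dish: round steel dish, 116 mm across, rim 27 mm high, 0.28 kg, loose on the mill seat; origin at the underside of its foot. Locked (x within 5 degrees of the mill's x), its two lugs at +y and -y lie under the claws. Turned counter-clockwise from above to 60 to 115 degrees from there they are clear and it lifts out; clockwise, or farther, it meets the stops. It turns freely, with no detent
- dish_middle (a point): point on the dish's axis 27 mm above its underside and 55 mm below the middle of the bar: where the ball's centre is when it rests in the middle. Axes as the dish's. The floor is dished to a sphere of 100 mm radius, 13 mm deep, on which the ball rolls freely: a tilt of 4 degrees lets it settle about 6 mm off
- stray_big_center (a point): centre of the larger loose steel ball, 34 mm in diameter (0.16 kg). It starts in one of the two holes of the draining block, a plain pale wooden block 60 x 130 x 24 mm on the worktop with two equal holes 70 mm apart; its centre is then 15 mm above the block's top. Only the position has meaning
- stray_small_center (a point): centre of the smaller loose steel ball, 24 mm in diameter (0.057 kg). It starts in the other hole of the draining block; its centre is then 9 mm above the block's top. Only the position has meaning
- big_a_center (a point): centre of a 34 mm ball already in the rack, at the -y end of the large row. Leave it in its seat
- big_b_center (a point): centre of a 34 mm ball already in the rack, in the middle of the large row. Leave it in its seat
- small_a_center (a point): centre of a 24 mm ball already in the rack, in the middle of the small row. Leave it in its seat
- small_b_center (a point): centre of a 24 mm ball already in the rack, at the +y end of the small row. Leave it in its seat
- dish_ball_center (a point): centre of the loose 34 mm steel ball (0.16 kg) that lies in the middle of the grinding dish. Only the position has meaning
- lid_loose: flat tin lid, 93 mm across, 7 mm high, on the worktop in front of the mill. Origin at its underside. Leave it alone
- dropper: dropper bottle, 42 mm across and 106 mm high, standing at the front edge on the left, in front of the mill. Origin at its underside. Leave it alone
- marker_loose: black marker pen, 16 x 140 x 18 mm, lying along y at the front edge of the worktop, in front of the rack. Origin at its underside. Leave it alone
Not all that is in view belongs to the job. What is shaped like the part that bears stray_big_center but turquoise is not meant.

How it is judged:
On the way, in this order (a step that is already met when the one before it is completed fails the run):
1. both washed balls sit in the empty rack seats of their own size, released (horizontal distance between stray_big_center and big_seat below 0.004 m and z of stray_big_center in the frame of big_seat below 0.0145 m and horizontal distance between stray_small_center and small_seat below 0.004 m and z of stray_small_center in the frame of small_seat below 0.0105 m and contact force between the fingers and stray_big below 0.1 N and contact force between the fingers and stray_small below 0.1 N), for 0.2 s.
2. the dish is turned about a quarter turn while it still sits on the mill seat, its ball in the middle (angle between the x axis of dish_grip and the x axis of mill_seat, either way round above 1.2 rad and z of dish_middle in the frame of mill_seat below 0.034 m and horizontal distance between dish_middle and mill_seat below 0.008 m and horizontal distance between dish_ball_center and dish_middle below 0.015 m), for 0.1 s.
At the end, for the whole second after the job is handed in: The fingers alone hold the dish: foot 6 to 17 cm above the mill seat, middle within 6 cm of its axis, tilt under 6 degrees, ball within 12 mm of the middle. Both washed balls sit within 4 mm of the empty seats of their size; the four racked balls are within 6 mm of where they were (z of dish_middle in the frame of mill_seat between 0.087 and 0.197 m and horizontal distance between dish_middle and mill_seat below 0.06 m and angle between dish_grip's own z axis and vertical below 0.105 rad and horizontal distance between dish_ball_center and dish_middle below 0.012 m and distance between dish_ball_center and dish_middle below 0.013 m and contact force between the fingers and dish above 1 N and horizontal distance between stray_big_center and big_seat below 0.004 m and z of stray_big_center in the frame of big_seat below 0.0145 m and horizontal distance between stray_small_center and small_seat below 0.004 m and z of stray_small_center in the frame of small_seat below 0.0105 m and contact force between dish and mill below 0.1 N and distance of each of big_a_center, big_b_center, small_a_center, small_b_center from where it was at the start of the episode below 0.006 m); the arm keeps its last pose, push and grip.
It fails at once if the ball rolls more than 25 mm from the middle of the dish (distance between dish_ball_center and dish_middle above 0.025 m).
It fails at once if the tin lid is shifted by more than 2 cm (distance of lid_loose from where it was at the start of the episode above 0.02 m).
It fails at once if the marker is shifted by more than 2 cm (distance of marker_loose from where it was at the start of the episode above 0.02 m).
It fails at once if the dropper bottle is shifted by more than 2 cm (distance of dropper from where it was at the start of the episode above 0.02 m).
It also fails if it takes over 72 s, if anything falls off the work surface, if the arm or the gripper's body presses on something with over 40 N, if the wrist force passes 120 N, or if a joint passes its speed limit or range.

## Working session

There is one attempt and no reset: what is moved stays moved. The work goes in short steps, each a Python script; the robot and the scene stay as the last script left them, time stands still between calls to the robot, and variables do not carry over. Pictures are saved under pics/ and viewed, about 8 in all and at most 12, crops included, and the job is handed in when it is done.

```bash
mkdir -p pics; ls; python3 - <<'E'
from station import *
import cv2,numpy as np
np.set_printoptions(precision=4,suppress=True)
for n in("top","side"):
    i=camera_info(n);print(n,{k:(np.array(v) if not isinstance(v,str) else v) for k,v in i.items()})
    cv2.imwrite(f"pics/{n}0.png",cv2.cvtColor(read_camera(n),cv2.COLOR_RGB2BGR))
print(get_time(),get_ee_rot())
E
```

```text
pics
top {'intrinsics': array([[473.0355,   0.    , 314.2753],
       [  0.    , 473.0355, 204.2639],
       [  0.    ,   0.    ,   1.    ]]), 'T': array([[ 0.0403,  0.9759, -0.2143,  0.2356],
       [-0.9992,  0.0394, -0.0086, -0.0331],
       [ 0.    ,  0.2145,  0.9767,  1.2902],
       [ 0.    ,  0.    ,  0.    ,  1.    ]])}
side {'intrinsics': array([[453.5856,   0.    , 316.0207],
       [  0.    , 453.5856, 206.1272],
       [  0.    ,   0.    ,   1.    ]]), 'T': array([[-0.9003,  0.2869, -0.3272,  0.118 ],
       [-0.4351, -0.5773,  0.6909,  0.7376],
       [ 0.0093,  0.7644,  0.6446,  0.8538],
       [ 0.    ,  0.    ,  0.    ,  1.    ]])}
0.1 [-0.0004  0.8248 -0.5655 -0.0005]
```

View pics/top0.png

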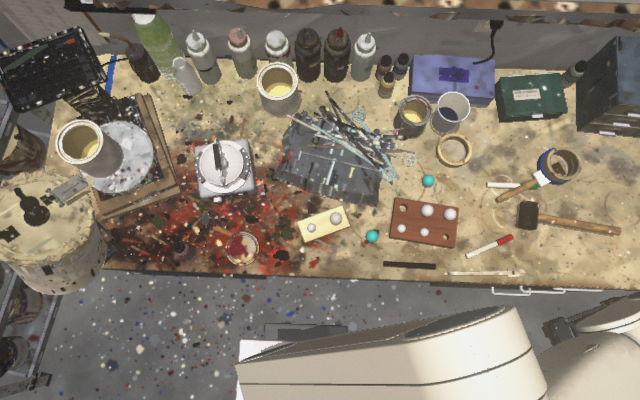

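View pics/side0.png

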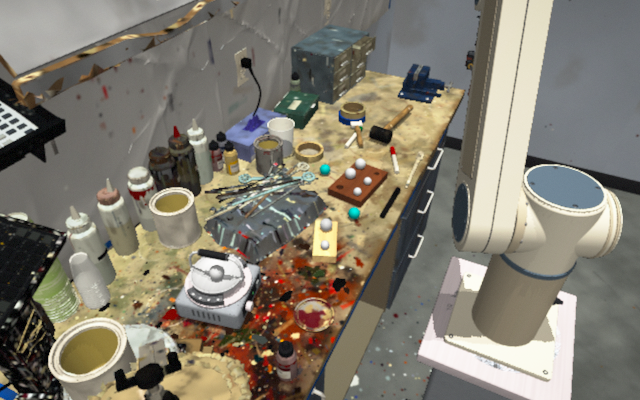

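The top view shows these parts:
- **Draining block:** at (324,225), with the large grey ball at (336,218) and the small one at (311,228).
- **Rack:** at (424,222), with empty seats near (405,209) and (446,236).
- **Mill and dish:** at (222,165), with the bar near (217,153).
- **Lid:** at (241,248).

The turquoise balls at (428,181) and (372,236) are decoys. The grey balls in the pale block fit the description. I'll confirm that in an enlarged crop and measure.

```bash
cat > h.py <<'E'
import numpy as np,cv2
from station import *
np.set_printoptions(precision=4,suppress=True)
def ray(n,u,v):
    i=camera_info(n);K=np.array(i["intrinsics"]);T=np.array(i["T"])
    d=np.linalg.inv(K)@[u,v,1];d=T[:3,:3]@(d*[1,-1,-1]);return T[:3,3],d/np.linalg.norm(d)
def onplane(n,u,v,z):
    o,d=ray(n,u,v);return o+d*(z-o[2])/d[2]
def proj(n,p):
    i=camera_info(n);K=np.array(i["intrinsics"]);T=np.array(i["T"])
    c=T[:3,:3].T@(np.asarray(p)-T[:3,3])*[1,-1,-1];q=K@c;return q[:2]/q[2]
def tri(u,v,u2,v2):
    o1,d1=ray("top",u,v);o2,d2=ray("side",u2,v2)
    s=np.linalg.lstsq(np.c_[d1,-d2],o2-o1,rcond=None)[0];a=o1+d1*s[0];b=o2+d2*s[1];return (a+b)/2,np.linalg.norm(a-b)
E
python3 - <<'E'
from h import *
t=cv2.imread("pics/top0.png");s=cv2.imread("pics/side0.png")
a=cv2.resize(t[190:265,290:470],None,fx=4,fy=4,interpolation=cv2.INTER_CUBIC)
b=cv2.resize(t[125:210,180:270],None,fx=4,fy=4,interpolation=cv2.INTER_CUBIC)[:, :360]
c=cv2.resize(s[240:330,170:265],None,fx=3.78,fy=3.33,interpolation=cv2.INTER_CUBIC)
im=np.zeros((600,760,3),np.uint8);im[:300,:720]=a;im[300:,:360]=b[:300];im[300:,380:380+min(360,c.shape[1])]=c[:300,:360];cv2.imwrite("pics/crop1.png",im)
h=cv2.cvtColor(t,cv2.COLOR_BGR2HSV)
def rect(mask,lo,z,n="top"):
    cs,_=cv2.findContours(mask,cv2.RETR_EXTERNAL,cv2.CHAIN_APPROX_NONE)
    c=max(cs,key=cv2.contourArea).reshape(-1,2)
    w=np.array([onplane(n,u+lo[0],v+lo[1],z)[:2] for u,v in cv2.convexHull(c).reshape(-1,2)],np.float32)
    return cv2.minAreaRect(w),cv2.contourArea(c)
def box(u0,v0,u1,v1,lohsv,hihsv,z):
    m=cv2.inRange(h[v0:v1,u0:u1],lohsv,hihsv);m=cv2.morphologyEx(m,cv2.MORPH_OPEN,np.ones((3,3)));return rect(m,(u0,v0),z)
for p in [(395,205),(415,220),(440,225),(305,235),(324,225),(300,215),(350,220),(385,225),(200,190),(245,185)]:print(p,h[p[1],p[0]])
print("rack",box(384,190,466,252,(0,100,40),(12,255,160),.024))
print("block",box(292,198,356,246,(18,30,140),(35,130,255),.024))
E
```

```text
(395, 205) [ 10 130 141]
(415, 220) [  9 122 138]
(440, 225) [ 10 127 145]
(305, 235) [ 29  46 242]
(324, 225) [ 28  57 242]
(300, 215) [ 15  76 107]
(350, 220) [ 18  75 152]
(385, 225) [ 17  83 172]
(200, 190) [ 18   7 184]
(245, 185) [  0   4 206]
rack (((0.4762618839740753, -0.32170620560646057), (0.17647534608840942, 0.11240599304437637), 82.53398132324219), 2172.5)
block (((0.47000768780708313, -0.058834850788116455), (0.16265930235385895, 0.1217222511768341), 85.47718048095703), 1433.0)
```

View pics/crop1.png

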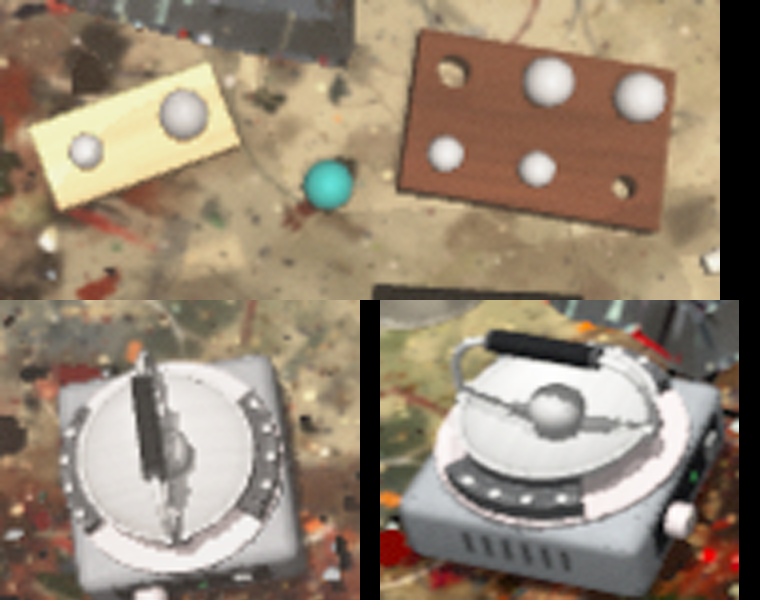

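The crop confirms the two grey balls in the pale block, the empty seats at (403,208) and (446,237), and the bar lying along the mill's x. The rack rectangle measures 176.5 x 112.4 mm against the given 176 x 112, so it's a good fit. Next I'll measure the balls and the handle bar.

```bash
python3 - <<'E'
from h import *
from scipy.optimize import least_squares
t=cv2.imread("pics/top0.png");s=cv2.imread("pics/side0.png")
a=np.deg2rad(82.534-90);R=np.array([[np.cos(a),-np.sin(a)],[np.sin(a),np.cos(a)]]);c=np.array([.4763,-.3217])
for nm,o in(("big",(.03,.062)),("small",(-.03,-.062)),("bigb",(.03,0))):
    p=c+R@o; print(nm,p,proj("top",[*p,.024]),proj("side",[*p,.024]))
def blob(im,n,u0,v0,u1,v1,f,anis=False):
    k=4;z=cv2.resize(im[v0:v1,u0:u1],None,fx=k,fy=k,interpolation=cv2.INTER_CUBIC)
    m=f(cv2.cvtColor(z,cv2.COLOR_BGR2HSV));m=cv2.morphologyEx(m,cv2.MORPH_OPEN,np.ones((5,5)))
    cs,_=cv2.findContours(m,cv2.RETR_EXTERNAL,cv2.CHAIN_APPROX_NONE);cc=max(cs,key=cv2.contourArea)
    cv=lambda q:(np.array(q)+.5)/k-.5+[u0,v0]
    (x,y),r=cv2.minEnclosingCircle(cc);return cv((x,y)),r/k,cv2.minAreaRect(cc),cv,np.sqrt(cv2.contourArea(cc)/np.pi)/k
gr=lambda h:cv2.inRange(h,(0,0,60),(180,32,255))
res={}
for nm,bx,z in(("B",(326,207,348,231),.039),("S",(303,219,320,236),.033),("rack bigb",(418,201,437,222),.037)):
    p,r,_,_,r2=blob(t,"top",*bx,gr);print(nm,p,r,r2,onplane("top",*p,z));res[nm]=onplane("top",*p,z)
print("sep",np.linalg.norm(res["B"]-res["S"]))
for nm in "BS":
    q=proj("side",res[nm]);print("side predicts",q)
    u,v=q.astype(int);p,r,_,_,r2=blob(s,"side",u-9,v-9,u+10,v+10,gr);print(p,r,r2)
bk=lambda h:cv2.inRange(h,(0,0,0),(180,120,75))
for im,n,bx in((t,"top",(208,140,224,170)),(s,"side",(190,242,240,268))):
    p,r,rc,cv,_=blob(im,n,*bx,bk);b=cv2.boxPoints(rc);print(n,cv(rc[0]),rc[1:]);print(np.array([cv(q) for q in b]))
    L=sorted(b.tolist(),key=lambda q:q[1] if n=="top" else q[0]);e=[cv(np.mean(L[:2],0)),cv(np.mean(L[2:],0))]
    res[n]=(cv(rc[0]),e);print([onplane(n,*q,.154) for q in [cv(rc[0])]+e])
print(tri(*res["top"][0],*res["side"][0]))
E
```

```text
big [ 0.5141 -0.2641] [402.7268 207.5064] [339.9112 186.8635]
small [ 0.4385 -0.3793] [445.4025 236.5561] [376.9585 173.2185]
bigb [ 0.506  -0.3256] [425.2486 211.2764] [350.2731 176.636 ]
B [335.3856 218.0274] 5.753051280975342 5.502656442413345 [ 0.4745 -0.0803  0.039 ]
S [310.875  227.2917] 3.9590165615081787 3.661803374772078 [ 0.4477 -0.0154  0.033 ]
rack bigb [426.6986 209.8459] 6.096726894378662 5.7786414058555575 [ 0.5074 -0.3266  0.037 ]
sep 0.07052731594625278
side predicts [326.2636 224.3078]
[326.     223.8564] 6.303942680358887 5.767441643068972
side predicts [325.0948 244.6031]
[324.404  244.4056] 4.290699481964111 3.9956514148391062
top [216.125 147.625] ((8.0, 6.0), 90.0)
[[215.375 146.625]
 [216.875 146.625]
 [216.875 148.625]
 [215.375 148.625]]
[array([0.6212, 0.2305, 0.154 ]), array([0.6239, 0.2307, 0.154 ]), array([0.6186, 0.2303, 0.154 ])]
side [212.3909 254.1535] ((115.54986572265625, 27.612934112548828), 10.244088172912598)
[[197.5636 254.9814]
 [198.7913 248.1882]
 [227.2183 253.3256]
 [225.9906 260.1188]]
[array([0.6013, 0.2275, 0.154 ]), array([0.6328, 0.2347, 0.154 ]), array([0.5701, 0.2204, 0.154 ])]
(array([0.6125, 0.2271, 0.1528]), np.float64(0.01838133297232099))
```

```bash
cat >> h.py <<'E'
def quat(deg):
    a=np.deg2rad(deg)/2;return [0,np.cos(a),np.sin(a),0]
def opn(mm): command_gripper(mm/88)
def pick(p,tz,mm,deg):
    move_pose([p[0],p[1],.13],quat(deg));opn(mm)
    print("down",movel([p[0],p[1],tz],v=.12,until_force=8),get_tcp_pos());command_gripper(0)
    print("grip mm",get_grip_width()*88);movel([p[0],p[1],.13],v=.2);print("after lift",get_grip_width()*88)
def place(p,tz,mm,deg):
    move_pose([p[0],p[1],.11],quat(deg));movel([p[0],p[1],tz+.012],v=.15)
    print("touch",movel([p[0],p[1],tz],v=.03,until_force=5),get_tcp_pos());wait(.2);opn(mm);wait(.2)
    movel([p[0],p[1],.11],v=.12);print("t",get_time())
E
python3 - <<'E'
from h import *
pick([.4745,-.0803],.028,50,22.5)
place([.5141,-.2641],.0268,46,-7.5)
cv2.imwrite("pics/top1.png",cv2.cvtColor(read_camera("top"),cv2.COLOR_RGB2BGR))
E
```

```text
down False [ 0.4749 -0.0804  0.0284]
grip mm 32.799594498803394
after lift 32.74508169598924
touch True [ 0.5145 -0.2644  0.0272]
t 8.5
```

```bash
python3 - <<'E'
from h import *
pick([.4477,-.0154],.0268,42,22.5)
place([.4385,-.3793],.0268,36,-7.5)
move_pose([.5,.02,.32],quat(-15))
print(get_time())
t=cv2.cvtColor(read_camera("top"),cv2.COLOR_RGB2BGR);cv2.imwrite("pics/top2.png",t)
s=cv2.cvtColor(read_camera("side"),cv2.COLOR_RGB2BGR);cv2.imwrite("pics/side2.png",s)
im=np.zeros((600,760,3),np.uint8)
im[:300,:360]=cv2.resize(t[190:250,385:475],(360,300));im[:300,380:740]=cv2.resize(s[155:215,320:392],(360,300))
im[300:,:360]=cv2.resize(t[130:205,180:270],(360,300));im[300:,380:740]=cv2.resize(s[240:300,180:252],(360,300))
cv2.imwrite("pics/crop2.png",im)
E
```

```text
down False [ 0.4481 -0.0154  0.0272]
grip mm 22.365752622651776
after lift 22.28718345636794
touch True [ 0.4392 -0.3798  0.0277]
t 16.1
17.7667
```

View pics/crop2.png

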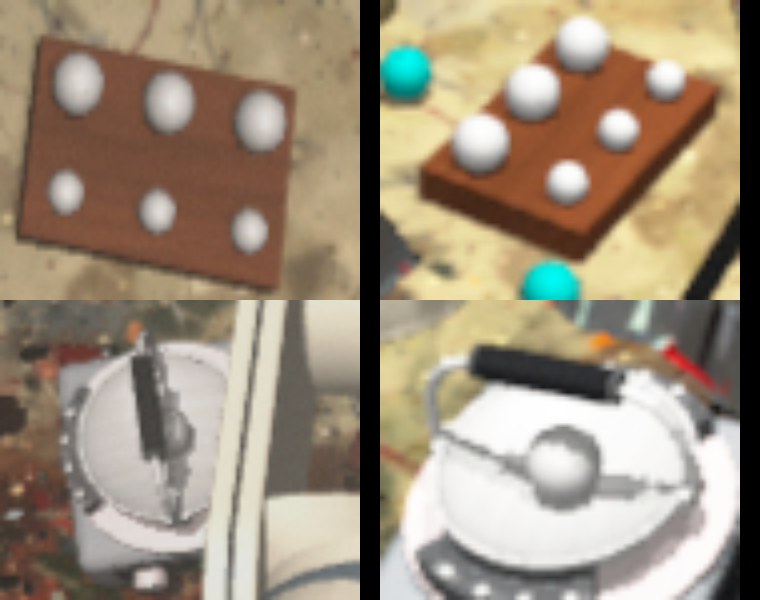

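All six balls are seated in straight rows in both views, and the turquoise ones haven't moved. Next I'll locate the bar in both original views and check it against the dish ball.

```bash
python3 - <<'E'
from h import *
t=cv2.imread("pics/top0.png");s=cv2.imread("pics/side0.png")
def bar(im,n,u0,v0,u1,v1,th):
    k=4;z=cv2.cvtColor(cv2.resize(im[v0:v1,u0:u1],None,fx=k,fy=k,interpolation=cv2.INTER_CUBIC),cv2.COLOR_BGR2GRAY)
    m=cv2.morphologyEx((z<th).astype(np.uint8),cv2.MORPH_OPEN,np.ones((9,9)))
    cc=max(cv2.findContours(m,cv2.RETR_EXTERNAL,cv2.CHAIN_APPROX_NONE)[0],key=cv2.contourArea)
    rc=cv2.minAreaRect(cc);cv=lambda q:(np.array(q)+.5)/k-.5+[u0,v0];b=sorted(cv2.boxPoints(rc).tolist(),key=lambda q:q[n=="top"])
    e=[cv(np.mean(b[:2],0)),cv(np.mean(b[2:],0))];w=[onplane(n,*q,.154) for q in e];d=w[0]-w[1]
    print(n,th,cv(rc[0]),np.array(rc[1])/k,"mid",np.mean(w,0),"len",np.linalg.norm(d),"ang",np.degrees(np.arctan2(d[1],d[0]))%180);return cv(rc[0])
for th in(70,90,105): a=bar(t,"top",208,138,222,172,th)
for th in(60,80,100): b=bar(s,"side",190,242,232,268,th)
print(tri(*a,*b))
# dish ball, side px ~ (216,272), top partly hidden
p=onplane("side",216.5,272,.099);print("ball",p,proj("top",p))
# housing top edge outline in top image: grey rect
h=cv2.cvtColor(t,cv2.COLOR_BGR2HSV)[128:206,188:262]
m=cv2.inRange(h,(0,0,95),(180,28,255));m=cv2.morphologyEx(m,cv2.MORPH_CLOSE,np.ones((7,7)));m=cv2.morphologyEx(m,cv2.MORPH_OPEN,np.ones((9,9)))
cc=max(cv2.findContours(m,cv2.RETR_EXTERNAL,cv2.CHAIN_APPROX_NONE)[0],key=cv2.contourArea).reshape(-1,2)
w=np.array([onplane("top",u+188,v+128,.06)[:2] for u,v in cc],np.float32);print("housing",cv2.minAreaRect(w))
for q in [(.61,.225)]:
  for d in(5,10,15,100,105):
    j=inverse_kinematics([*q,.135],quat(d-90));print(d-90,j)
E
```

```text
Traceback (most recent call last):
ValueError: max() iterable argument is empty
```

```bash
python3 - <<'E'
from h import *
t=cv2.imread("pics/top0.png");s=cv2.imread("pics/side0.png")
def bar(im,n,u0,v0,u1,v1,th):
    k=4;z=cv2.cvtColor(cv2.resize(im[v0:v1,u0:u1],None,fx=k,fy=k,interpolation=cv2.INTER_CUBIC),cv2.COLOR_BGR2GRAY)
    m=cv2.morphologyEx((z<th).astype(np.uint8),cv2.MORPH_OPEN,np.ones((7,7)))
    cs=cv2.findContours(m,cv2.RETR_EXTERNAL,cv2.CHAIN_APPROX_NONE)[0]
    if not cs: print(n,th,"none");return
    cc=max(cs,key=cv2.contourArea)
    rc=cv2.minAreaRect(cc);cv=lambda q:(np.array(q)+.5)/k-.5+[u0,v0];b=sorted(cv2.boxPoints(rc).tolist(),key=lambda q:q[n=="top"])
    e=[cv(np.mean(b[:2],0)),cv(np.mean(b[2:],0))];w=[onplane(n,*q,.154) for q in e];d=w[0]-w[1]
    print(n,th,cv(rc[0]),np.array(rc[1])/k,"mid",np.mean(w,0),"len",np.linalg.norm(d),"ang",np.degrees(np.arctan2(d[1],d[0]))%180);return cv(rc[0])
for th in(85,95,105,115): a=bar(t,"top",210,140,224,172,th)
for th in(60,80,100): b=bar(s,"side",190,242,232,268,th)
if a is not None: print(tri(*a,*b))
p=onplane("side",216.5,272,.099);print("ball",p,proj("top",p))
h=cv2.cvtColor(t,cv2.COLOR_BGR2HSV)[128:206,188:262]
m=cv2.inRange(h,(0,0,95),(180,28,255));m=cv2.morphologyEx(m,cv2.MORPH_CLOSE,np.ones((7,7)));m=cv2.morphologyEx(m,cv2.MORPH_OPEN,np.ones((9,9)))
cc=max(cv2.findContours(m,cv2.RETR_EXTERNAL,cv2.CHAIN_APPROX_NONE)[0],key=cv2.contourArea).reshape(-1,2)
w=np.array([onplane("top",u+188,v+128,.06)[:2] for u,v in cc],np.float32);print("housing",cv2.minAreaRect(w))
for d in(10,102): print(d-90,inverse_kinematics([.605,.228,.135],quat(d-90)))
E
```

```text
top 85 [216.5938 155.4832] [23.1103  5.2118] mid [0.6007 0.2276 0.154 ] len 0.06127158626356853 ang 12.31790802943946
top 95 [216.7219 155.7701] [24.0279  5.6402] mid [0.6    0.2272 0.154 ] len 0.06367364492522622 ang 11.927218950317087
top 105 [216.9317 156.4167] [25.7955  5.9531] mid [0.5983 0.2266 0.154 ] len 0.06831562153099015 ang 11.924062133567706
top 115 [217.0912 156.4962] [26.2345  6.3439] mid [0.5981 0.2262 0.154 ] len 0.06947659160335028 ang 12.036525947064332
side 60 [211.7967 254.0225] [27.0858  6.6372] mid [0.6028 0.2278 0.154 ] len 0.06046185923402246 ang 12.508734045310897
side 80 [212.2148 254.0473] [28.7681  7.181 ] mid [0.602  0.2274 0.154 ] len 0.06406264257733069 ang 12.96353180043763
side 100 [212.7549 254.096 ] [30.408   7.6678] mid [0.6009 0.2271 0.154 ] len 0.06751274850566387 ang 13.52655248313671
(array([0.5993, 0.2267, 0.1538]), np.float64(0.0027034568646067325))
ball [0.5993 0.2279 0.099 ] [220.6554 162.5431]
housing ((0.5945380926132202, 0.22768475115299225), (0.16607169806957245, 0.15183818340301514), 11.710091590881348)
-80 [ 0.342   0.5571  1.6363 -0.      0.9482  1.7383]
12 [ 0.342   0.5571  1.6363 -0.      0.9482  0.1326]
```

```bash
python3 - <<'E'
from h import *
p=[.601,.2273];f=-77.7
move_pose([*p,.24],quat(f));opn(45)
print("down",movel([*p,.135],v=.1,until_force=8),get_tcp_pos(),get_ft_force())
command_gripper(0);wait(.2);print("grip mm",get_grip_width()*88,get_ft_force(),get_ft_torque(),get_time())
def pic(k):
    t,s=[cv2.cvtColor(read_camera(n),cv2.COLOR_RGB2BGR) for n in("top","side")]
    im=np.zeros((300,760,3),np.uint8);im[:,:380]=cv2.resize(t[125:205,175:276],(380,300));im[:,380:]=cv2.resize(s[210:310,160:286],(380,300));cv2.imwrite(f"pics/{k}.png",im)
pic("grip")
E
```

```text
down False [0.6015 0.2275 0.1358] [ 0.0526 -0.128   0.6484]
grip mm 13.982945620980331 [-0.8679 -0.106   1.0755] [0.0438 0.1001 0.0996] 21.5167
```

View pics/grip.png

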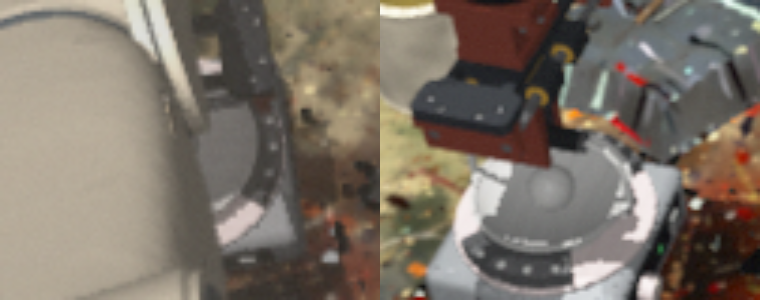

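The fingers hold the bar (14.0 mm between the pads), the dish is still locked, and the ball is in the middle. I'll turn it in steps with the last joint.

```bash
python3 - <<'E'
from h import *
q=np.array(get_joint_pos())
for i in range(8):
    q[5]-=np.deg2rad(88/8);movej(list(q));wait(.05)
    F=np.array(get_ft_force());M=np.array(get_ft_torque());print(i,F,M,get_grip_width()*88)
    if np.linalg.norm(F)>20 or abs(M[2])>1.5: print("STOP");break
wait(.5);print(get_tcp_pos(),get_ee_rot(),get_joint_pos(),get_time())
def pic(k):
    t,s=[cv2.cvtColor(read_camera(n),cv2.COLOR_RGB2BGR) for n in("top","side")]
    im=np.zeros((300,760,3),np.uint8);im[:,:380]=cv2.resize(t[125:205,175:276],(380,300));im[:,380:]=cv2.resize(s[210:310,160:286],(380,300));cv2.imwrite(f"pics/{k}.png",im)
pic("turn")
E
```

```text
0 [0.5013 0.4578 2.0059] [-0.0039 -0.0205  0.1209] 14.03249521710832
1 [-0.7859 -0.1961  0.4817] [-0.0227 -0.007   0.1383] 13.773248781557461
2 [ 0.833  -0.4537  1.4047] [-0.011   0.0351  0.1041] 13.765743667368024
3 [ 0.2829 -0.1944  0.7027] [-0.0066  0.0037  0.1667] 13.464957354679886
4 [-0.5569  0.3492  1.3581] [-0.0081 -0.049   0.1131] 13.526456691250086
5 [0.2529 0.534  0.8454] [ 0.0083 -0.0621  0.136 ] 13.694238924568037
6 [0.403  0.6977 1.3771] [-0.0198 -0.1037  0.0944] 13.895604813530463
7 [ 0.3408 -0.3561  0.7108] [-0.0247 -0.0859  0.1284] 13.599280414591128
[0.6011 0.2274 0.1351] [-0.      0.996   0.0896  0.0001] [ 0.3431  0.5518  1.6457 -0.      0.9438  0.1637] 24.9167
```

View pics/turn.png

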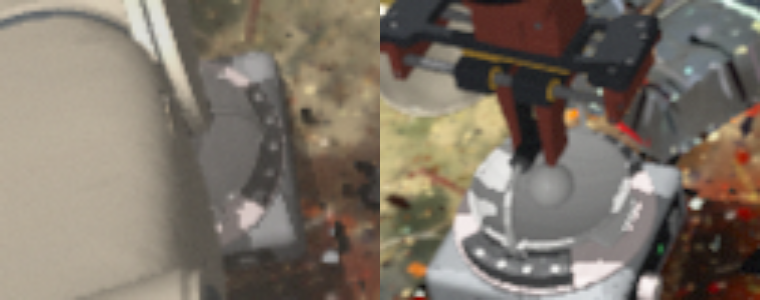

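The dish has turned about 88°: the bail now runs between the claws and the ball is still in the middle. Next I'll lift slowly and check for snagging.

```bash
python3 - <<'E'
from h import *
p=np.array(get_tcp_pos());q=quat(10.3)
def go(dz,v):
    r=movel([.601,.2273,.135+dz],v=v,until_force=15);print(dz,r,get_tcp_pos(),get_ft_force(),get_ft_torque(),get_grip_width()*88)
    return r
if not go(.01,.02) and not go(.03,.03): go(.103,.05)
wait(1.0);print(get_ft_force(),get_ft_torque(),get_ee_rot(),get_time())
t,s=[cv2.cvtColor(read_camera(n),cv2.COLOR_RGB2BGR) for n in("top","side")]
im=np.zeros((600,760,3),np.uint8);im[:300,:380]=cv2.resize(t[190:250,385:461],(380,300));im[:300,380:]=cv2.resize(s[155:215,320:396],(380,300))
im[300:,380:]=cv2.resize(s[200:310,160:299],(380,300));im[300:,:380]=cv2.resize(t[130:280,180:370],(380,300));cv2.imwrite("pics/lift.png",im)
E
```

```text
0.01 False [0.6004 0.2276 0.1449] [-2.6885  1.9028 -4.2474] [ 0.5907  0.6795 -0.0621] 13.58625465531348
0.03 False [0.601  0.2272 0.165 ] [ 0.3998  0.0727 -3.764 ] [-0.058  -0.1122 -0.0052] 13.93159212445573
0.103 False [0.6008 0.2272 0.2376] [ 0.6611 -0.0952 -4.268 ] [-0.0093 -0.0556  0.031 ] 13.632916695567287
[ 0.2035  0.9433 -4.1625] [-0.0275 -0.1207  0.0114] [-0.      0.996   0.0898  0.0002] 29.0833
```

View pics/lift.png

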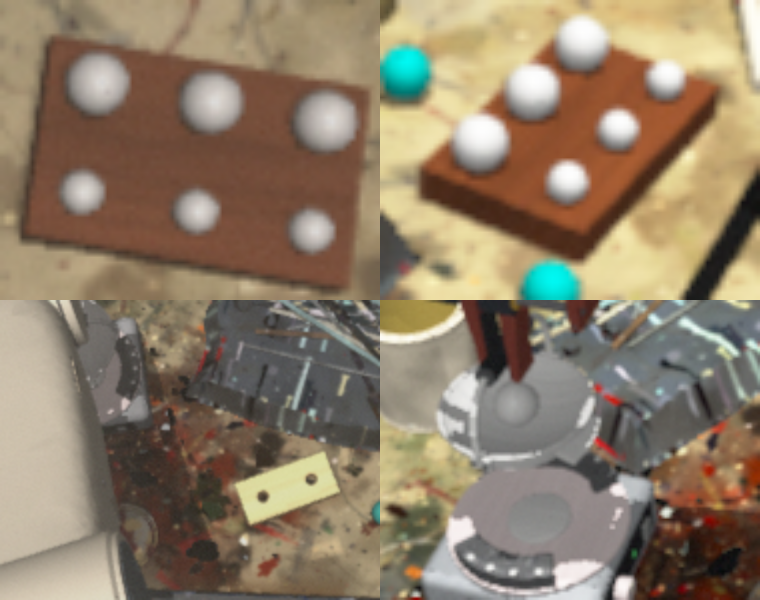

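The dish hangs free above the mill, and the change in Fz of about -5 N matches dish plus ball. The ball is central and all the racked balls are seated. I'll check the ball's pixel (210,238.5) against the expected middle, then hand in.

```bash
python3 - <<'E'
from h import *
p=np.array([.6009,.2273,.2376+.019-.055]);print(proj("side",p))
b=onplane("side",210.1,238.5,p[2]);d=np.linalg.norm(b-p);print(b,d)
if d<.010: job_done();print("handed in",get_time())
E
```

```text
[209.3987 238.005 ]
[0.5988 0.2279 0.2016] 0.002220822050611246
the job is handed in; nothing more can be done
the job is handed in; nothing more can be done
```

The job is handed in at about 29 s on the robot's clock, and no check failed; the station gives no verdict.

- **Balls:** Both washed balls are in the empty rack seats of their own size. After the lift, both cameras showed all six racked balls seated in straight rows.
- **Dish:** I gripped it by its bar, turned it about 88° counter-clockwise on the seat and lifted it about 10 cm. It is still held level with nothing snagging: the fingers read 13.6 mm on the 14 mm bar, and the force change of about 5 N matches the dish plus its ball.
- **Dish ball:** In the side view it sits about 2 mm from the expected middle (limit 12 mm).
- **Other items:** I never reached near the lid, marker or dropper, but I did not measure their positions again at the end.

The independent measurements agreed to within about 3 mm, apart from one bad reading of the bar from too strict a colour threshold, which I redid before using it.

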